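Seat the stuffing plate in the mincer head

TASK

The mincer head stands mouth up on the bench with the stuffing plate, the round steel one with three big openings, lying loose on top of the worm. Turn the plate round with a fingertip until the notch in its rim meets the brass key in the mouth, then press it down until it is fully home, level and flush with the rim, and take the hand away. Do not lift the plate out, and leave the other mincer parts and the stock on the bench where they stand.

Things in the scene. Friction and masses are not known exactly. Their poses are not given: they have to be found in the camera images.
- mouth (a point): Mincer head: heavy fixed aluminium casting stood on its rear end, mouth up, 200 mm tall, 162 mm across the threaded mouth. Opposite the key an 86 mm wide feed neck (flange 112 mm) points sideways, to 172 mm from the axis, below 150 mm height. This point: centre of the mouth at rim height; z up. The mouth is 135 mm wide inside, 12 mm deep down to the seat.
- key (a point): Brass key let into the rim on one side, 10 mm wide; its brass tab shows on top of the rim. Its nose stands 9 mm into the mouth, from the seat up to 3 mm below the rim, so the plate can go down only with its notch over the nose. This point: middle of the nose, 60.5 mm from the mouth's axis, given at rim height.
- plate: Stuffing plate: loose dark steel disc, 130 mm diameter, 12 mm thick, 0.45 to 0.7 kg, 21 mm centre hole turning on the worm's 19 mm stud. Three flat 18 mm wide arms, 120 degrees apart, join the 18 mm radius hub to an 8 mm wide rim; between them three through openings, 18 to 57 mm radius, take a closed fingertip. Origin: centre of its underside; z up, x points at the notch.
- plate_top (a point): Centre of the stuffing plate's top face. At the start the plate rides on the key at one side, tilted about 2 degrees, top about 7 mm above the rim. A fingertip in an opening pushing an arm sideways turns it easily, either way. With the notch over the key it drops onto the worm (top 6 mm above the rim) and the key stops it turning. Fully home the top is at rim height (0 mm).
- notch (a point): The notch cut through the plate's rim at the outer end of one of the three arms, 13 mm wide, 10 mm deep. This point: in the notch, 60.5 mm from the plate's centre, at its top face. It comes over key when the plate matches.
- worm (a joint): How far (m) the worm in the barrel is pushed down: 0 at the start, about 0.006 with the plate home. Its flat 60 mm wide end carries the plate; its 9.5 mm high stud stands in the plate's centre hole, below the plate's top. A tight rear seal holds it: about 10 N of push on the plate's middle moves it down and it stays where left. It does not turn.
- ring_nut: Loose aluminium ring nut of the head, 188 mm across (212 over its four lugs), 36 mm high, lying on the bench beside the head. Leave it. Origin: centre of its underside.
- fine_plate: Loose steel mincing plate with many small holes, 130 mm diameter, 12 mm thick, flat on the bench beside the head. Leave it. Origin: centre of its underside.
- knife: Loose four-winged mincer knife, 108 mm across, 16 mm high, flat on the bench beside the head. Leave it. Origin: centre of its underside.
- pusher: Loose white plastic food pusher, 64 mm diameter, 218 mm tall, standing. Leave it. Origin: centre of its underside.
- oil_bottle: Loose green oil bottle, 68 mm diameter, 260 mm tall, standing. Leave it. Origin: centre of its underside.
- tin_a: Loose square spice tin, 73 mm wide, 152 mm tall, standing. Leave it. Origin: centre of its underside.
- tin_b: Loose round spice tin, 76 mm diameter, 155 mm tall, standing. Leave it. Origin: centre of its underside.

How it is judged:
By the outcome, as a careful person would: the job done as asked, in the order asked, and still so for the second after the job is handed in, with the robot touching nothing.
It also fails if it takes over 54 s, if anything falls off the work surface, if the arm or the gripper's body presses on something with over 40 N, if the wrist force passes 120 N, or if a joint passes its speed limit or range.

ROBOT

A 6-joint arm with a two-finger parallel gripper is mounted at the origin on the work surface. World frame = base frame: x ahead of the robot, y to its left, z up, the work surface at z = 0. Lengths are in m, angles in rad, forces in N, time in s.
With the tool pointing down it reaches from about 0.3 to 0.875 m from the base axis. Payload 6.4 kg.
Tool frame: the origin (TCP) lies between the finger pads; the fingertips stand 19 mm ahead of it and the grasp point (between the pads) is the TCP (ctrl.tips_ahead is the z of the fingertips in the tool frame, in m); z points along the fingers, y is the line along which they close (so a half turn about z gives the same grasp; the last joint's range is limited). The gripper opens to 85 mm and grips with 20 to 120 N. Pads are 22 mm wide; open, the fingers measure 114 mm over their backs; the gripper's body (76 mm by 85 mm) begins 54 mm behind the grasp point. The pads swing forward as they close: fully open they stand 13 mm farther back than shut.
Start: joints at [1.034, 0.181, 1.607, -0, 1.354, -0.206], TCP at [0.187, 0.544, 0.223] pointing down, gripper open.
Joint ranges: [-2.99, 2.99], [-0.89, 2.07], [0.3, 2.58], [-1.14, 4.28], [0, 2.63], [-3.12, 3.12]. Speed limits (rad/s): [2.57, 2.57, 3.01, 3.14, 3.14, 3.14].

INTERFACE

Orientations are given as a unit quaternion [w, x, y, z].
In Python, from bench import readout, vision, ctrl gives the robot as it stands.
- The arm moves only by the tool play_rows, never from a script. Its arguments are lists of equal length, an entry for each row: "xyz": the shift along the tool's x, y, z in mm, a list of three; "rot": the turn, a rotation vector about the tool's x, y, z in rad, a list of three; "grip": the opening, from 0 (shut) to 1 (fully open). In form: {"xyz": [[x, y, z], ...], "rot": [[rx, ry, rz], ...], "grip": [grip, ...]}. A call has exactly 10 rows; each row is the pose to reach, as a shift and turn from the pose commanded when the call began, along the tool's axes at that moment; what a row does not reach only later rows make up. A row lasts 1/8 s, in which the tool goes at most 62.5 mm and 10.7 degrees, less where a joint would pass 70% of its speed; a pose out of reach is approached as far as the arm can. A call with a gripper value outside its range is refused whole. The fingers move at their own pace and stop on an object; the grip force is fixed at half the most. Time passes only in rows, so rows that repeat a pose let the fingers close, or fill a call up. It gives the time, the measured TCP pose, the force, the opening and the grip force at its end, in the units of the state.
- readout.get_obs(): the state, without advancing time (a new reading comes with each control period).
- vision.camera(name): name is "side" or "top"; returns a dict with "color" (420x560x3 uint8, red, green, blue), "depth" (420x560 float32, m along the optical axis (not along the pixel's ray), 0 where there is no reading), "camera_matrix" (3x3 intrinsics, pixels), "extrinsics" (4x4, takes a point from camera to world coordinates). Camera axes: x right, y down, z forward; pixel columns grow to the right and rows downward; lengths in m; the calibration is good to about 2 mm. A picture is of the moment at which its call begins.
- ctrl.hand_in(): hands the job in; it is judged then, once.
The state is a dict: "time_s": time; "q": joint angles; "dq": joint speeds; "joint_efforts": joint torques, N m; "eef_pos": TCP position; "eef_rot": TCP orientation; "wrist_force": force on the tool from outside, world axes, zero at the start; "torque": the same for the moment, N m; "opening": opening from 0.0 (shut) to 1.0 (fully open); "grasp_force": force on a finger pad.
Only numpy, scipy, OpenCV 4.12 (cv2) and the standard library are available. Lean on these libraries where they do the work, as an engineer would, in place of code of your own. Each camera call takes 0.05 s, during which the arm holds its last target. There are 200 camera calls.

## Working session

There is one attempt and no reset: what is moved stays moved. The work goes in short steps, Python scripts to look and compute and a tool call to move; the robot and the scene stay as the last step left them, time stands still between calls to the robot, and variables do not carry over. Pictures are saved under pics/ and viewed, at most 10 in all, crops included, and the job is handed in when it is done.

Besides the shell and the picture viewer there is one more tool, called in YAML: its name, and indented under it one key for each argument. play_rows: Moves the arm, as the interface text tells. Its arguments: {"type":"object","properties":{"xyz":{"type":"array","items":{"type":"array","items":{"type":"number"}}},"rot":{"type":"array","items":{"type":"array","items":{"type":"number"}}},"grip":{"type":"array","items":{"type":"number"}}},"required":["xyz","rot","grip"]}

```bash
mkdir -p pics; ls; cat > h.py <<'E'
import numpy as np, cv2
from bench import readout, vision, ctrl
def snap(name,fn=None):
    c=vision.camera(name)
    if fn: cv2.imwrite('pics/'+fn,c['color'][:,:,::-1])
    d=c['depth'];K=c['camera_matrix'];T=c['extrinsics']
    v,u=np.mgrid[:d.shape[0],:d.shape[1]]
    P=np.stack([(u-K[0,2])/K[0,0]*d,(v-K[1,2])/K[1,1]*d,d],-1)@T[:3,:3].T+T[:3,3]
    P[d==0]=np.nan
    return c,P
E
python3 - <<'E'
from h import *
for n in('top','side'):
    c,P=snap(n,n+'0.png'); np.savez(n+'0.npz',P=P,c=c['color'],K=c['camera_matrix'],T=c['extrinsics'])
    print(n,c['camera_matrix'],c['extrinsics'])
o=readout.get_obs();print({k:o[k] for k in('time_s','eef_pos','eef_rot','wrist_force','opening')}, ctrl.tips_ahead)
E
```

```text
pics
top [[416.01776174   0.         281.33905617]
 [  0.         416.01776174 212.66456872]
 [  0.           0.           1.        ]] [[-0.01510473 -0.99714645  0.07396489  0.4867071 ]
 [-0.9997353   0.01377718 -0.01842596  0.01147145]
 [ 0.01735436 -0.07422363 -0.99709061  1.42033297]
 [ 0.          0.          0.          1.        ]]
side [[468.67917003   0.         275.1588993 ]
 [  0.         468.67917003 210.82578898]
 [  0.           0.           1.        ]] [[ 0.99746181 -0.05516997  0.0450135   0.50607305]
 [-0.07118075 -0.75662004  0.64996878 -0.82610004]
 [-0.00180064 -0.65152313 -0.75862663  1.13570203]
 [ 0.          0.          0.          1.        ]]
{'time_s': 0.1, 'eef_pos': array([0.18646556, 0.54338141, 0.22207208]), 'eef_rot': array([-2.83560861e-04,  1.64624338e-01,  9.86356012e-01, -7.51618512e-04]), 'wrist_force': array([ 0.66112912, -0.41219162, -0.55219487]), 'opening': 0.9992939030719903} 0.019
```

View pics/top0.png

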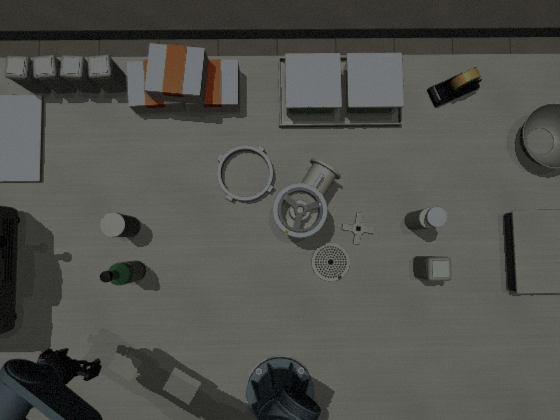

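View pics/side0.png

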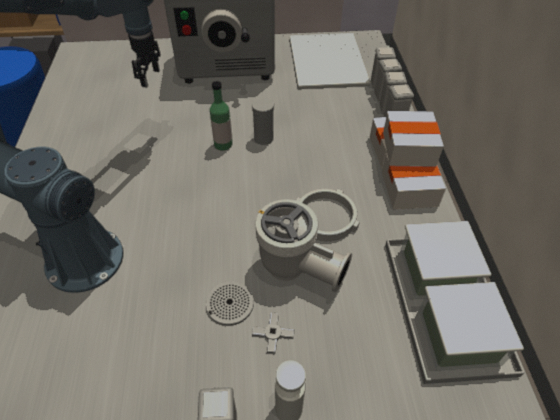

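Top: the mouth is at about (300,210), with a brass spot near (284,232). Side: mouth (287,225), brass near (262,211). Next I'll fit the rim and rectify both views of the mouth.

```bash
cat >> h.py <<'E'
def rectify(img,K,T,c,z,R=0.1,s=400):
    # image of plane height z around c: px right = +x world, up = +y
    xs=np.array([[-R,-R],[R,-R],[R,R],[-R,R]]); W=np.c_[xs+c,np.full(4,z)]
    C=(W-T[:3,3])@T[:3,:3]; p=C@K.T; p=(p[:,:2]/p[:,2:]).astype(np.float32)
    q=np.float32([[0,s],[s,s],[s,0],[0,0]])
    return cv2.warpPerspective(img,cv2.getPerspectiveTransform(p,q),(s,s),flags=cv2.INTER_CUBIC)
E
python3 - <<'E'
from h import *
from scipy.optimize import least_squares
out=[]
for n,(u,v) in {'top':(300,210),'side':(287,225)}.items():
    D=np.load(n+'0.npz');P=D['P'];q=P[v-45:v+45,u-45:u+45].reshape(-1,3)
    m=(q[:,2]>.19)&(q[:,2]<.215);q=q[m]
    print(n,len(q),q.min(0),q.max(0),np.percentile(q[:,2],[10,50,90]))
    c=(q.min(0)+q.max(0))[:2]/2
    for _ in range(10):
        r=np.hypot(*(q[:,:2]-c).T); s=q[(r>.068)&(r<.09)]
        f=least_squares(lambda a:np.hypot(s[:,0]-a[0],s[:,1]-a[1])-.0745,c,loss='soft_l1',f_scale=.003);c=f.x
    r=np.hypot(*(q[:,:2]-c).T);print('c',c,'rim r pct',np.percentile(s[:,2],[10,50,90]),r.max())
    a=rectify(D['c'],D['K'],D['T'],[.5+.0,0] if 0 else c,.203)
    hsv=cv2.cvtColor(a,cv2.COLOR_RGB2HSV);yy,xx=np.nonzero((hsv[...,1]>100)&(hsv[...,0]>12)&(hsv[...,0]<35))
    if len(xx): dx,dy=(xx.mean()-200)*.5,(200-yy.mean())*.5; print('brass',len(xx),dx,dy,np.hypot(dx,dy),np.degrees(np.arctan2(dy,dx)))
    a=cv2.convertScaleAbs(a,alpha=1.6 if n=='top' else 1.2);cv2.circle(a,(200,200),135,(0,255,0),1);out.append(a)
cv2.imwrite('pics/rect0.png',np.hstack(out)[:,:,::-1])
E
```

```text
top 1665 [ 0.50492834 -0.14608076  0.19007417] [0.66497308 0.01358276 0.21466908] [0.19648791 0.20286906 0.20952947]
c [ 0.58547412 -0.06497612] rim r pct [0.19742699 0.20078466 0.20399105] 0.08156883806926048
brass 415 -61.80963855421687 39.8433734939759 73.53860094932044 147.19359523980836
side 1995 [ 0.50845022 -0.148489    0.19001638] [0.66722491 0.0164875  0.21448244] [0.19596246 0.20264763 0.20921611]
c [ 0.58752627 -0.06664655] rim r pct [0.1952017  0.20076536 0.20338161] 0.08432056598848676
brass 477 -63.187631027253666 39.77777777777778 74.66557653815191 147.80882914989127
```

View pics/rect0.png

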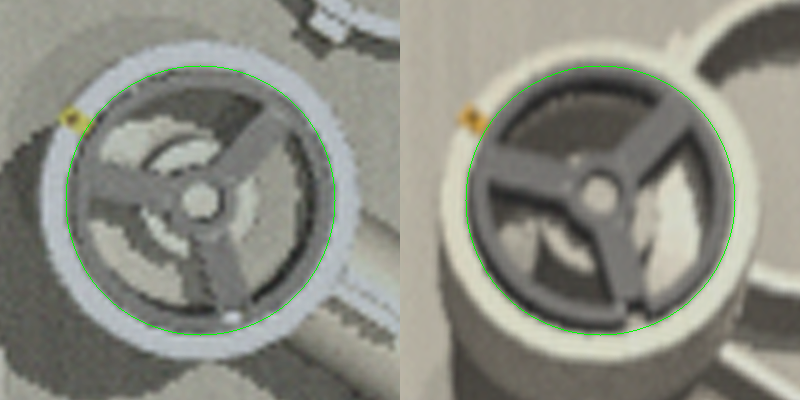

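Mouth centre is about (0.5865,-0.066), z≈0.2. Key bearing is 147.5°. The arms lie at about -74°, 46° and 166°, and a light gap at the end of the -74° arm marks the notch. So the plate needs about 138° clockwise. I'll put the fingertip into the opening centred on 106° and push the 46° arm.

```bash
cat >> h.py <<'E'
from scipy.spatial.transform import Rotation as Ro
C=np.array([.5865,-.0658])
def pose():
    o=readout.get_obs();w=o['eef_rot'];R=Ro.from_quat(np.r_[w[1:],w[0]]).as_matrix();return o,np.array(o['eef_pos']),R
def down(h):
    h=np.radians(h);x=np.array([np.cos(h),np.sin(h),0]);z=np.array([0,0,-1.]);return np.c_[x,np.cross(z,x),z]
def polar(r,a,z): return np.r_[C+r*np.array([np.cos(np.radians(a)),np.sin(np.radians(a))]),z]
def delta(p,R,tp,tR): return (R.T@(tp-p)*1e3).round(1),Ro.from_matrix(R.T@tR).as_rotvec().round(3)
E
python3 - <<'E'
from h import *
o,p,R=pose()
print(delta(p,R,np.r_[p[:2],.43],R), delta(p,R,polar(.038,106,.43),down(106)))
E
```

```text
(array([ 1.000e-01, -3.000e-01, -2.079e+02]), array([0., 0., 0.])) (array([-554.4, -415.4, -207.4]), array([-0.002,  0.   ,  0.961]))
```

play_rows:
  xyz:
    - [0,0,-60]
    - [0,0,-120]
    - [0,0,-180]
    - [0,0,-207]
    - [-45,-34,-207]
    - [-95,-70,-207]
    - [-145,-107,-207]
    - [-195,-145,-207]
    - [-240,-180,-207]
    - [-290,-217,-207]
  rot:
    - [0,0,0]
    - [0,0,0]
    - [0,0,0]
    - [0,0,0]
    - [0,0,0.08]
    - [0,0,0.16]
    - [0,0,0.25]
    - [0,0,0.34]
    - [0,0,0.42]
    - [0,0,0.5]
  grip: [0,0,0,0,0,0,0,0,0,0]

```text
time_s: 1.35
eef_pos: [0.391, 0.2428, 0.4297]
eef_rot: [-0.0, 0.405, 0.915, 0.0]
wrist_force: [0.6, 0.5, -0.4]
opening: 0.003
grasp_force: 0.0
```

```bash
python3 - <<'E'
from h import *
o,p,R=pose();print(o['time_s'],p,o['q'],o['wrist_force'],o['opening'])
for z in(.43,.26): print(delta(p,R,polar(.038,106,z),down(106)))
E
```

```text
1.35 [0.39099599 0.24279688 0.42967123] [ 2.96752442e-01 -1.75476667e-01  1.55839433e+00  1.58518818e-04
  1.75871123e+00 -4.41125637e-01] [ 0.62480775  0.51411396 -0.41753103] 0.0028556747699572593
(array([-325.8,  -46.1,   -0.4]), array([-0.   , -0.   ,  0.459]))
(array([-325.8,  -46.1,  169.6]), array([-0.   , -0.   ,  0.459]))
```

play_rows:
  xyz:
    - [-50,-7,0]
    - [-105,-15,0]
    - [-160,-23,0]
    - [-215,-31,0]
    - [-270,-39,20]
    - [-310,-44,60]
    - [-326,-46,110]
    - [-326,-46,150]
    - [-326,-46,170]
    - [-326,-46,170]
  rot:
    - [0,0,0.08]
    - [0,0,0.16]
    - [0,0,0.24]
    - [0,0,0.32]
    - [0,0,0.4]
    - [0,0,0.459]
    - [0,0,0.459]
    - [0,0,0.459]
    - [0,0,0.459]
    - [0,0,0.459]
  grip: [0,0,0,0,0,0,0,0,0,0]

```text
time_s: 2.6
eef_pos: [0.575, -0.0271, 0.2574]
eef_rot: [-0.002, 0.601, 0.799, -0.001]
wrist_force: [-0.1, -0.9, 0.8]
opening: 0.002
grasp_force: 0.0
```

```bash
python3 - <<'E'
from h import *
o,p,R=pose();print(o['time_s'],p,o['q'],o['wrist_force'])
print(delta(p,R,polar(.038,106,.218),down(106)))
out=[]
for n in('top','side'):
    c,P=snap(n); uv=(c['extrinsics'][:3,:3].T@(np.r_[C,.205]-c['extrinsics'][:3,3]));uv=c['camera_matrix']@uv;u,v=(uv[:2]/uv[2]).astype(int)
    out.append(cv2.resize(c['color'][v-50:v+50,u-50:u+50],None,fx=4,fy=4,interpolation=cv2.INTER_CUBIC))
cv2.imwrite('pics/above.png',np.hstack(out)[:,:,::-1])
E
```

```text
2.6 [ 0.57497259 -0.02709303  0.25740896] [-2.53183132e-01  1.58405988e-01  1.56235619e+00 -1.92096055e-05
  1.42585934e+00 -5.33996709e-01] [-0.06338617 -0.8763911   0.80706311]
(array([-2.5,  0.6, 39.4]), array([-0.004, -0.003,  0.002]))
```

View pics/above.png

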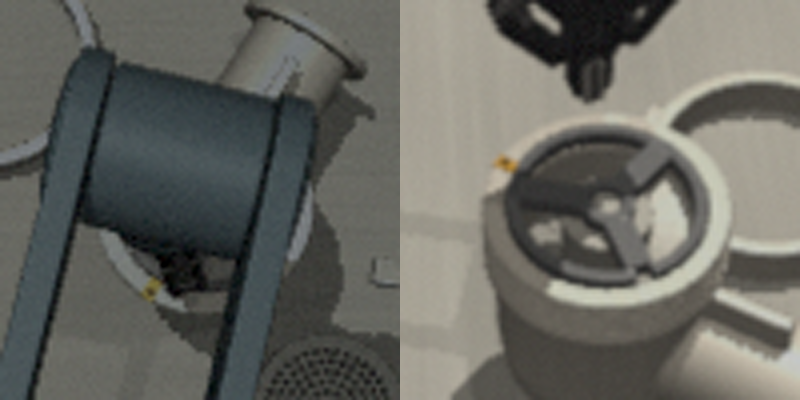

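The side view shows the closed tip above the far opening, at about (590,95). The notch is visible at about (638,272) and the key tab at (507,163). I'll go down into the opening.

play_rows:
  xyz:
    - [-1.5,0.5,8]
    - [-2.5,0.5,16]
    - [-2.5,0.5,22]
    - [-2.5,0.5,27]
    - [-2.5,0.5,31]
    - [-2.5,0.5,34]
    - [-2.5,0.5,36.5]
    - [-2.5,0.5,39]
    - [-2.5,0.5,39]
    - [-2.5,0.5,39]
  rot:
    - [0,0,0]
    - [0,0,0]
    - [0,0,0]
    - [0,0,0]
    - [0,0,0]
    - [0,0,0]
    - [0,0,0]
    - [0,0,0]
    - [0,0,0]
    - [0,0,0]
  grip: [0,0,0,0,0,0,0,0,0,0]

```text
time_s: 3.95
eef_pos: [0.5777, -0.0296, 0.221]
eef_rot: [0.0, 0.601, 0.799, 0.0]
wrist_force: [-0.1, 0.8, -0.5]
opening: -0.001
grasp_force: 0.0
```

```bash
cat >> h.py <<'E'
def arc(angs,r=.038,z=.218):
    o,p,R=pose();d=p[:2]-C
    print(o['time_s'],p.round(4),'r,ang',np.hypot(*d).round(4),np.degrees(np.arctan2(d[1],d[0])).round(1),'F',np.round(o['wrist_force'],1),'q6',o['q'][5].round(2))
    for a in angs:
        s,t=delta(p,R,polar(r,a,z),down(a));print(a,s,t)
E
python3 - <<'E'
from h import *
arc([102,98,94,90,86,82,78,74,70,66])
E
```

```text
3.95 [ 0.5777 -0.0296  0.221 ] r,ang 0.0372 103.7 F [-0.1  0.8 -0.5] q6 -0.54
102 [0.7 1.2 3. ] [0.    0.    0.072]
98 [0.4 3.8 3. ] [0.    0.    0.141]
94 [-0.1  6.4  3. ] [0.    0.    0.211]
90 [-0.7  9.   3. ] [0.    0.    0.281]
86 [-1.5 11.5  3. ] [0.    0.    0.351]
82 [-2.5 14.   3. ] [0.    0.    0.421]
78 [-3.7 16.4  3. ] [0.   0.   0.49]
74 [-5.  18.7  3. ] [0.   0.   0.56]
70 [-6.5 20.9  3. ] [0.   0.   0.63]
66 [-8.1 22.9  3. ] [0.  0.  0.7]
```

play_rows:
  xyz:
    - [0.7,1.2,1]
    - [0.4,3.8,2]
    - [0,6.4,3]
    - [-0.7,9,3]
    - [-1.5,11.5,3]
    - [-2.5,14,3]
    - [-3.7,16.4,3]
    - [-5,18.7,3]
    - [-6.5,20.9,3]
    - [-8.1,22.9,3]
  rot:
    - [0,0,0.072]
    - [0,0,0.141]
    - [0,0,0.211]
    - [0,0,0.281]
    - [0,0,0.351]
    - [0,0,0.421]
    - [0,0,0.49]
    - [0,0,0.56]
    - [0,0,0.63]
    - [0,0,0.7]
  grip: [0,0,0,0,0,0,0,0,0,0]

```text
time_s: 5.2
eef_pos: [0.602, -0.0311, 0.2181]
eef_rot: [0.0, 0.839, 0.544, 0.0]
wrist_force: [-0.4, 0.4, -1.0]
opening: 0.001
grasp_force: 0.0
```

```bash
python3 - <<'E'
from h import *
arc(66-5.0*np.arange(1,11))
out=[]
for n in('top','side'):
    c,P=snap(n)
    out.append(cv2.convertScaleAbs(rectify(c['color'],c['camera_matrix'],c['extrinsics'],C,.206),alpha=1.3))
cv2.imwrite('pics/push1.png',np.hstack(out)[:,:,::-1])
E
```

```text
5.2 [ 0.602  -0.0311  0.2181] r,ang 0.038 65.9 F [-0.4  0.4 -1. ] q6 0.17
61.0 [-0.2  3.2  0.1] [ 0.    -0.     0.085]
56.0 [-0.6  6.5  0.1] [ 0.    -0.     0.172]
51.0 [-1.3  9.8  0.1] [ 0.    -0.     0.259]
46.0 [-2.3 12.9  0.1] [ 0.    -0.     0.347]
41.0 [-3.6 16.   0.1] [ 0.    -0.     0.434]
36.0 [-5.1 18.9  0.1] [ 0.    -0.     0.521]
31.0 [-6.9 21.7  0.1] [ 0.    -0.     0.608]
26.0 [-8.9 24.4  0.1] [ 0.    -0.     0.696]
21.0 [-11.1  26.8   0.1] [ 0.    -0.     0.783]
16.0 [-13.5  29.1   0.1] [ 0.   -0.    0.87]
```

View pics/push1.png

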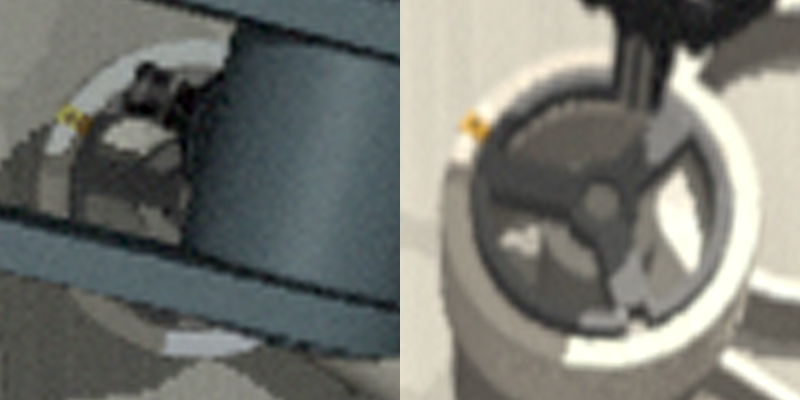

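The side view shows the fingertip in the opening beside the 46° arm, at about (645,100), with no contact yet. The notch is clear at (637,315) and has not moved. I'll start the push.

play_rows:
  xyz:
    - [-0.2,2.6,0]
    - [-0.5,5.2,0]
    - [-0.9,7.8,0]
    - [-1.5,10.4,0]
    - [-2.3,12.9,0]
    - [-3.6,16,0]
    - [-5.1,18.9,0]
    - [-6.9,21.7,0]
    - [-8.9,24.4,0]
    - [-11.1,26.8,0]
  rot:
    - [0,0,0.07]
    - [0,0,0.14]
    - [0,0,0.21]
    - [0,0,0.28]
    - [0,0,0.347]
    - [0,0,0.434]
    - [0,0,0.521]
    - [0,0,0.608]
    - [0,0,0.696]
    - [0,0,0.783]
  grip: [0,0,0,0,0,0,0,0,0,0]

```text
time_s: 6.55
eef_pos: [0.6218, -0.0521, 0.218]
eef_rot: [0.0, 0.983, 0.183, 0.0]
wrist_force: [0.9, -0.7, -0.9]
opening: -0.002
grasp_force: 0.0
```

```bash
python3 - <<'E'
from h import *
arc(21-5.0*np.arange(1,11))
out=[]
for n in('top','side'):
    c,P=snap(n)
    out.append(cv2.convertScaleAbs(rectify(c['color'],c['camera_matrix'],c['extrinsics'],C,.206),alpha=1.3))
cv2.imwrite('pics/push2.png',np.hstack(out)[:,:,::-1])
E
```

```text
6.55 [ 0.6218 -0.0521  0.218 ] r,ang 0.0379 21.2 F [ 0.9 -0.7 -0.9] q6 0.93
16.0 [-0.   3.5 -0. ] [ 0.    -0.     0.088]
11.0 [-0.4  6.7 -0. ] [ 0.    -0.     0.176]
6.0 [-1.2 10.  -0. ] [ 0.    -0.     0.263]
1.0 [-2.2 13.1 -0. ] [ 0.   -0.    0.35]
-4.0 [-3.4 16.2 -0. ] [ 0.    -0.     0.438]
-9.0 [-5.  19.1 -0. ] [ 0.    -0.     0.525]
-14.0 [-6.8 21.9 -0. ] [ 0.    -0.     0.612]
-19.0 [-8.8 24.6 -0. ] [ 0.    -0.     0.699]
-24.0 [-11.  27.  -0.] [ 0.    -0.     0.787]
-29.0 [-13.5  29.2  -0. ] [ 0.    -0.     0.874]
```

View pics/push2.png

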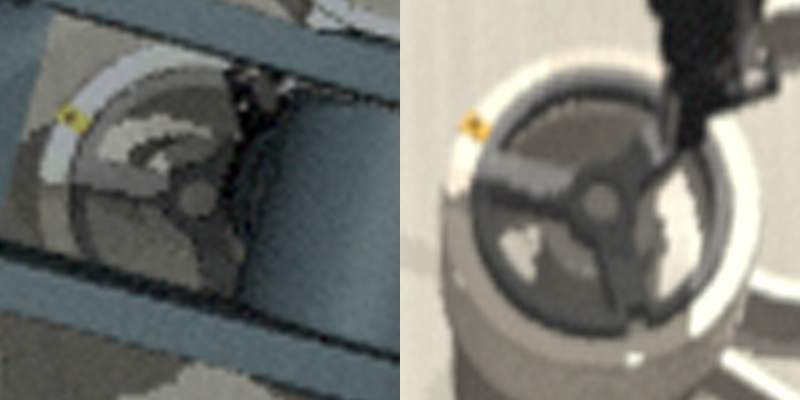

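The plate seems not to have turned: the notch is still at (640,315) although the finger's bearing is now 21°. I need to know how high the tip really is and where the plate's arms are.

```bash
python3 - <<'E'
from h import *
o,p,R=pose()
c,P=snap('side')
d=np.hypot(P[...,0]-p[0],P[...,1]-p[1])
m=(d<.03)&(P[...,2]>.15)&(P[...,2]<.32)
lum=c['color'].max(-1)
for z in np.arange(.19,.26,.005):
    s=m&(abs(P[...,2]-z)<.0025);q=P[s]
    if len(q):print(z.round(3),len(q),q.mean(0).round(3),'x',q[:,0].min().round(3),q[:,0].max().round(3),'y',q[:,1].min().round(3),q[:,1].max().round(3),'lum',lum[s].mean().round())
T=c['extrinsics'];K=c['camera_matrix']
for tp in(p,p+[0,0,-.019]):
    q=K@(T[:3,:3].T@(tp-T[:3,3]));print(q[:2]/q[2])
uv=K@(T[:3,:3].T@(np.r_[C,.205]-T[:3,3]));u,v=(uv[:2]/uv[2]).astype(int)
cv2.imwrite('pics/s3.png',cv2.convertScaleAbs(cv2.resize(c['color'][v-50:v+40,u-50:u+50],None,fx=6,fy=6,interpolation=cv2.INTER_CUBIC),alpha=1.5)[:,:,::-1]);print(u-50,v-50)
E
```

```text
0.19 16 [ 0.623 -0.054  0.19 ] x 0.608 0.645 y -0.08 -0.028 lum 100.0
0.195 38 [ 0.616 -0.06   0.195] x 0.604 0.645 y -0.08 -0.033 lum 79.0
0.2 23 [ 0.624 -0.052  0.2  ] x 0.593 0.649 y -0.074 -0.035 lum 66.0
0.205 82 [ 0.618 -0.048  0.206] x 0.592 0.65 y -0.072 -0.026 lum 81.0
0.21 33 [ 0.609 -0.052  0.209] x 0.593 0.648 y -0.069 -0.026 lum 69.0
0.215 1 [ 0.617 -0.044  0.213] x 0.617 0.617 y -0.044 -0.044 lum 67.0
0.23 4 [ 0.618 -0.059  0.23 ] x 0.613 0.622 y -0.063 -0.051 lum 61.0
0.235 8 [ 0.623 -0.06   0.236] x 0.613 0.635 y -0.065 -0.052 lum 48.0
0.24 14 [ 0.621 -0.062  0.24 ] x 0.612 0.634 y -0.067 -0.051 lum 46.0
0.245 11 [ 0.621 -0.062  0.245] x 0.612 0.634 y -0.069 -0.052 lum 51.0
0.25 11 [ 0.623 -0.063  0.25 ] x 0.613 0.634 y -0.069 -0.05 lum 39.0
0.255 12 [ 0.617 -0.059  0.255] x 0.612 0.623 y -0.068 -0.05 lum 48.0
0.26 6 [ 0.616 -0.058  0.26 ] x 0.612 0.623 y -0.068 -0.049 lum 53.0
[299.30267505 213.19291574]
[299.03029716 217.92517445]
235 171
```

View pics/s3.png

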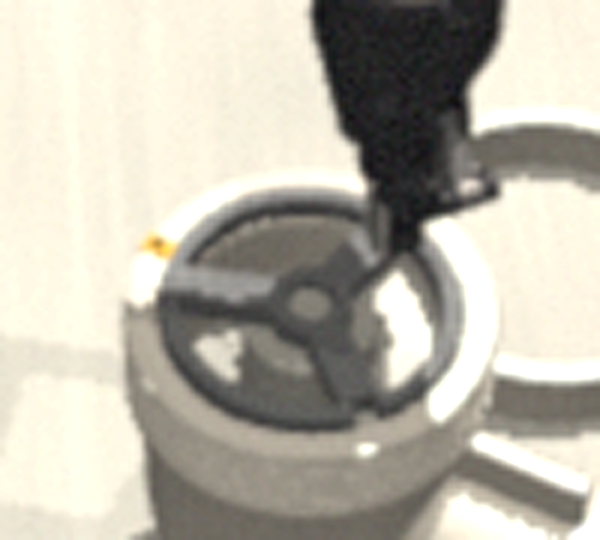

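The tip ends near (400,250), roughly at TCP height, so the shut tips stand higher than I assumed and the finger swept over the arm without touching. I'll go back to bearing 96° and lower more, watching the force.

```bash
python3 - <<'E'
from h import *
arc([30,39,48,57,66,75,84,93,96],r=.040,z=.223)
arc([96],r=.040,z=.208)
E
```

```text
6.7 [ 0.6218 -0.0522  0.2179] r,ang 0.0378 21.1 F [ 0.8 -0.1  0.3] q6 0.93
30 [ 1.7 -6.2 -5.1] [ 0.    -0.    -0.152]
39 [  0.3 -12.3  -5.1] [ 0.   -0.   -0.31]
48 [ -2.1 -18.1  -5.1] [ 0.    -0.    -0.467]
57 [ -5.4 -23.5  -5.1] [ 0.    -0.    -0.624]
66 [ -9.4 -28.2  -5.1] [ 0.    -0.    -0.781]
75 [-14.2 -32.3  -5.1] [ 0.    -0.    -0.938]
84 [-19.5 -35.6  -5.1] [ 0.    -0.    -1.095]
93 [-25.3 -38.1  -5.1] [ 0.    -0.    -1.252]
96 [-27.3 -38.7  -5.1] [ 0.    -0.    -1.304]
6.7 [ 0.6218 -0.0522  0.2179] r,ang 0.0378 21.1 F [ 0.8 -0.1  0.3] q6 0.93
96 [-27.3 -38.7   9.9] [ 0.    -0.    -1.304]
```

play_rows:
  xyz:
    - [0,0,-6]
    - [1.7,-6.2,-6]
    - [0.3,-12.3,-6]
    - [-2.1,-18.1,-6]
    - [-5.4,-23.5,-6]
    - [-9.4,-28.2,-6]
    - [-14.2,-32.3,-6]
    - [-19.5,-35.6,-6]
    - [-25.3,-38.1,-5]
    - [-27.3,-38.7,0]
  rot:
    - [0,0,0]
    - [0,0,-0.152]
    - [0,0,-0.31]
    - [0,0,-0.467]
    - [0,0,-0.624]
    - [0,0,-0.781]
    - [0,0,-0.938]
    - [0,0,-1.095]
    - [0,0,-1.252]
    - [0,0,-1.304]
  grip: [0,0,0,0,0,0,0,0,0,0]

```text
time_s: 7.95
eef_pos: [0.5825, -0.0257, 0.2188]
eef_rot: [0.001, 0.668, 0.744, 0.0]
wrist_force: [0.6, 0.9, 0.3]
opening: 0.001
grasp_force: 0.0
```

play_rows:
  xyz:
    - [0,0,2]
    - [0,0,4]
    - [0,0,6]
    - [0,0,8]
    - [0,0,10]
    - [0,0,11]
    - [0,0,12]
    - [0,0,12]
    - [0,0,12]
    - [0,0,12]
  rot:
    - [0,0,0]
    - [0,0,0]
    - [0,0,0]
    - [0,0,0]
    - [0,0,0]
    - [0,0,0]
    - [0,0,0]
    - [0,0,0]
    - [0,0,0]
    - [0,0,0]
  grip: [0,0,0,0,0,0,0,0,0,0]

```text
time_s: 9.2
eef_pos: [0.5824, -0.0258, 0.206]
eef_rot: [0.0, 0.67, 0.742, 0.0]
wrist_force: [0.8, -0.1, 0.0]
opening: 0.004
grasp_force: 0.0
```

```bash
python3 - <<'E'
from h import *
arc([96])
o,p,R=pose()
c,P=snap('side')
T=c['extrinsics'];K=c['camera_matrix']
for tp in(p,p+[0,0,-.019]):
    q=K@(T[:3,:3].T@(tp-T[:3,3]));q=q[:2]/q[2];print((q-[235,165])*6)
cv2.imwrite('pics/s4.png',cv2.convertScaleAbs(cv2.resize(c['color'][165:265,235:335],None,fx=6,fy=6,interpolation=cv2.INTER_CUBIC),alpha=1.8)[:,:,::-1])
E
```

```text
9.2 [ 0.5824 -0.0258  0.206 ] r,ang 0.0402 95.9 F [ 0.8 -0.1  0. ] q6 -0.35
96 [ -2.2  -0.1 -12. ] [ 0.     0.    -0.003]
[288.65615033 265.91229617]
[288.18050489 294.01533286]
```

View pics/s4.png

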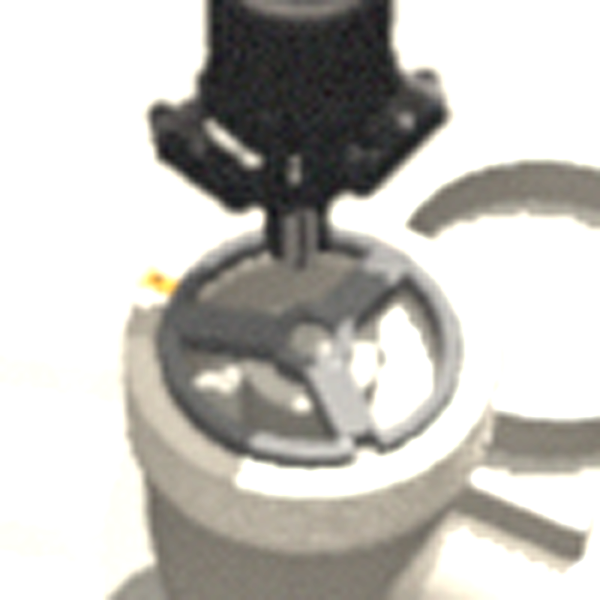

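The finger stem ends at about (298,265) in the crop, near the TCP's own projection. I'll read the depth along the stem to get the true tip.

```bash
python3 - <<'E'
from h import *
c,P=snap('side')
for v in range(188,216):
    print(v,[(P[v,u]*1e3).round(0).astype(int).tolist() if np.isfinite(P[v,u,0]) else None for u in(281,284,287)],c['color'][v,284])
E
```

```text
188 [[574, -47, 311], [583, -36, 298], [590, -35, 296]] [22 20 23]
189 [[575, -45, 304], [583, -36, 294], [590, -40, 298]] [27 26 26]
190 [[575, -44, 299], [583, -36, 291], None] [32 31 31]
191 [[575, -44, 296], [609, 231, 0], [590, -36, 286]] [65 65 59]
192 [[575, -46, 295], [608, 227, 0], [590, -37, 284]] [59 59 53]
193 [[575, -45, 290], [608, 216, 6], [590, -38, 281]] [72 71 66]
194 [[575, -44, 285], [582, -43, 284], [590, -42, 282]] [76 74 70]
195 [[575, -44, 282], [583, -37, 273], [590, -37, 273]] [55 54 50]
196 [[575, -38, 271], [583, -37, 270], [591, -35, 267]] [32 34 33]
197 [[575, -38, 267], [583, -38, 267], [591, -36, 265]] [29 26 27]
198 [[575, -39, 265], [583, -40, 265], [590, -39, 264]] [25 25 25]
199 [[575, -40, 262], [583, -36, 258], [591, -37, 257]] [27 26 26]
200 [[575, -40, 258], [583, -36, 253], [591, -37, 254]] [44 42 43]
201 [[576, -36, 251], [583, -35, 249], [591, -36, 249]] [54 50 50]
202 [[576, -34, 245], [583, -37, 247], [591, -37, 247]] [58 54 52]
203 [[576, -34, 241], [583, -37, 244], [591, -37, 243]] [55 55 51]
204 [[576, -36, 239], [583, -37, 239], [591, -35, 237]] [56 53 51]
205 [[576, -34, 233], [584, -36, 235], [591, -34, 232]] [57 57 54]
206 [[576, -34, 229], [583, -37, 232], [591, -36, 230]] [58 55 53]
207 [[576, -37, 228], [584, -34, 224], [591, -37, 227]] [58 57 55]
208 [[579, -6, 189], [583, -39, 226], [592, -34, 220]] [53 52 51]
209 [[579, -7, 186], [584, -38, 221], [595, -5, 182]] [51 49 47]
210 [[579, -7, 181], [587, -7, 181], [595, -7, 180]] [67 63 59]
211 [[579, -6, 176], [587, -3, 173], [595, -5, 173]] [74 72 63]
212 [[579, -6, 173], [587, -4, 169], [595, -6, 171]] [73 69 64]
213 [[579, -7, 169], [587, -5, 166], [595, -6, 166]] [75 71 66]
214 [[579, -5, 163], [587, -2, 159], [595, -4, 160]] [74 72 67]
215 [[579, -4, 157], [583, -47, 208], [591, -47, 208]] [69 65 59]
```

The finger's front face sits where expected in x and y, but its lowest point is z≈0.221 with the TCP at 0.206. So the shut tips are about 15 mm above the reported TCP, and I have to go about 22 mm lower, in stages.

play_rows:
  xyz:
    - [0,0,2]
    - [0,0,4]
    - [0,0,6]
    - [0,0,8]
    - [0,0,9.5]
    - [0,0,11]
    - [0,0,12]
    - [0,0,12]
    - [0,0,12]
    - [0,0,12]
  rot:
    - [0,0,0]
    - [0,0,0]
    - [0,0,0]
    - [0,0,0]
    - [0,0,0]
    - [0,0,0]
    - [0,0,0]
    - [0,0,0]
    - [0,0,0]
    - [0,0,0]
  grip: [0,0,0,0,0,0,0,0,0,0]

```text
time_s: 10.55
eef_pos: [0.5824, -0.0258, 0.194]
eef_rot: [0.0, 0.67, 0.742, 0.0]
wrist_force: [0.1, -0.4, -0.6]
opening: 0.0
grasp_force: 0.0
```

```bash
python3 - <<'E'
from h import *
arc([96])
c,P=snap('side')
for v in range(203,218):
    print(v,[(P[v,u]*1e3).round(0).astype(int).tolist() if np.isfinite(P[v,u,0]) else None for u in(281,284,287)])
E
```

```text
10.55 [ 0.5824 -0.0258  0.194 ] r,ang 0.0402 95.8 F [ 0.1 -0.4 -0.6] q6 -0.35
96 [ -2.2  -0.1 -24. ] [ 0.     0.    -0.003]
203 [[575, -39, 247], [584, -32, 238], [591, -35, 240]]
204 [[576, -34, 236], [583, -36, 238], [591, -38, 240]]
205 [[576, -36, 235], [584, -35, 234], [591, -37, 236]]
206 [[576, -32, 227], [584, -36, 231], [591, -35, 229]]
207 [[576, -34, 225], [584, -37, 228], [592, -35, 225]]
208 [[576, -35, 222], [584, -36, 223], [591, -36, 222]]
209 [[576, -32, 215], [584, -36, 219], [591, -37, 219]]
210 [[576, -34, 213], [583, -39, 219], [592, -35, 213]]
211 [[579, -6, 176], [584, -37, 212], [591, -38, 213]]
212 [[578, -9, 176], [584, -37, 208], [595, -5, 170]]
213 [[579, -5, 167], [587, -6, 167], [595, -6, 167]]
214 [[579, -7, 165], [587, -6, 163], [595, -7, 164]]
215 [[579, -6, 159], [583, -48, 209], [591, -44, 204]]
216 [None, [583, -51, 208], [590, -50, 207]]
217 [[575, -51, 206], [582, -53, 207], [590, -56, 210]]
```

play_rows:
  xyz:
    - [0,0,1.5]
    - [0,0,3]
    - [0,0,4.5]
    - [0,0,6]
    - [0,0,7.5]
    - [0,0,9]
    - [0,0,10]
    - [0,0,11]
    - [0,0,11]
    - [0,0,11]
  rot:
    - [0,0,0]
    - [0,0,0]
    - [0,0,0]
    - [0,0,0]
    - [0,0,0]
    - [0,0,0]
    - [0,0,0]
    - [0,0,0]
    - [0,0,0]
    - [0,0,0]
  grip: [0,0,0,0,0,0,0,0,0,0]

```text
time_s: 11.85
eef_pos: [0.5827, -0.0257, 0.1834]
eef_rot: [0.0, 0.67, 0.742, 0.0]
wrist_force: [-1.4, 1.4, 5.7]
opening: 0.003
grasp_force: 2.6
```

```bash
python3 - <<'E'
from h import *
arc(96-np.array([5,10,14,18,22,26,30,34,38,42]),r=.039,z=.183)
E
```

```text
11.85 [ 0.5827 -0.0257  0.1834] r,ang 0.0403 95.5 F [-1.4  1.4  5.7] q6 -0.35
91 [-1.5  3.   0.4] [ 0.001 -0.     0.085]
86 [-1.9  6.4  0.4] [ 0.001 -0.     0.172]
82 [-2.5  9.1  0.4] [ 0.001 -0.     0.242]
78 [-3.2 11.7  0.4] [ 0.001 -0.     0.312]
74 [-4.1 14.2  0.4] [ 0.001 -0.     0.381]
70 [-5.2 16.7  0.4] [ 0.001 -0.     0.451]
66 [-6.5 19.1  0.4] [ 0.001 -0.     0.521]
62 [-7.9 21.5  0.4] [ 0.001 -0.     0.591]
58 [-9.5 23.7  0.4] [ 0.001 -0.     0.661]
54 [-11.3  25.7   0.4] [ 0.001 -0.     0.73 ]
```

play_rows:
  xyz:
    - [-0.5,0,-1]
    - [-1.2,1.5,-2]
    - [-1.5,3,-2]
    - [-1.7,4.7,-2]
    - [-1.9,6.4,-2]
    - [-2.2,7.7,-2]
    - [-2.5,9.1,-2]
    - [-2.8,10.4,-2]
    - [-3.2,11.7,-2]
    - [-3.2,11.7,-2]
  rot:
    - [0,0,0]
    - [0,0,0.042]
    - [0,0,0.085]
    - [0,0,0.13]
    - [0,0,0.172]
    - [0,0,0.207]
    - [0,0,0.242]
    - [0,0,0.277]
    - [0,0,0.312]
    - [0,0,0.312]
  grip: [0,0,0,0,0,0,0,0,0,0]

```text
time_s: 13.1
eef_pos: [0.592, -0.0264, 0.1838]
eef_rot: [-0.003, 0.777, 0.629, -0.001]
wrist_force: [-6.5, 5.5, 3.8]
opening: -0.002
grasp_force: 4.8
```

```bash
cat >> h.py <<'E'
def arms():
    # angle of arms (mod 120) and notch score from the side view, at plate-top height
    c,P=snap('side');Cs=C+[.001,-.0008]
    q=P.reshape(-1,3)-np.r_[Cs,0]; r=np.hypot(q[:,0],q[:,1]);th=np.degrees(np.arctan2(q[:,1],q[:,0]))%360
    m=(r>.022)&(r<.054)&(q[:,2]>.200)&(q[:,2]<.2125); h,_=np.histogram(th[m],72,(0,360))
    # match: points within 9 mm of an arm axis
    best=max(np.arange(0,120,1.),key=lambda a:sum((abs(r[m]*np.sin(np.radians(th[m]-a-k)))<.009)&(np.cos(np.radians(th[m]-a-k))>0) for k in(0,120,240)).sum() if 0 else sum(((abs(r[m]*np.sin(np.radians(th[m]-a-k)))<.009)&(np.cos(np.radians(th[m]-a-k))>0)).sum() for k in(0,120,240)))
    n=(r>.058)&(r<.064);lo=n&(q[:,2]<.200)
    print('arms at',best,best+120,best+240,'pts',m.sum(),'plate z',np.nanmedian(P.reshape(-1,3)[m][:,2]).round(4))
    return c,P
E
python3 - <<'E'
from h import *
arc(78-4.0*np.arange(1,11),r=.039,z=.185)
arms()
E
```

```text
13.1 [ 0.592  -0.0264  0.1838] r,ang 0.0398 82.0 F [-6.5  5.5  3.8] q6 -0.04
74.0 [-0.7  5.5 -1.2] [-0.006 -0.001  0.069]
70.0 [-1.   8.2 -1.3] [-0.006 -0.001  0.139]
66.0 [-1.5 10.9 -1.3] [-0.006 -0.001  0.209]
62.0 [-2.2 13.5 -1.3] [-0.006 -0.     0.279]
58.0 [-3.  16.1 -1.3] [-0.006 -0.     0.349]
54.0 [-4.  18.6 -1.3] [-0.006  0.     0.418]
50.0 [-5.2 21.1 -1.3] [-0.006  0.     0.488]
46.0 [-6.6 23.4 -1.4] [-0.006  0.001  0.558]
42.0 [-8.1 25.7 -1.4] [-0.006  0.001  0.628]
38.0 [-9.8 27.9 -1.4] [-0.006  0.001  0.698]
arms at 44.0 164.0 284.0 pts 290 plate z 0.2069
```

Contact is at bearing 82°, just as the arm's geometry predicts, with about 8 N against the arm face. I'll keep turning.

play_rows:
  xyz:
    - [0,1.4,-0.5]
    - [-0.1,2.7,-0.5]
    - [-0.2,4.1,-0.5]
    - [-0.4,5.4,-0.5]
    - [-0.6,6.8,-0.5]
    - [-0.9,8.1,-0.5]
    - [-1.2,9.4,-0.5]
    - [-1.5,10.8,-0.5]
    - [-1.9,12.1,-0.5]
    - [-2.4,13.3,-0.5]
  rot:
    - [0,0,0.035]
    - [0,0,0.07]
    - [0,0,0.105]
    - [0,0,0.14]
    - [0,0,0.175]
    - [0,0,0.21]
    - [0,0,0.244]
    - [0,0,0.279]
    - [0,0,0.314]
    - [0,0,0.349]
  grip: [0,0,0,0,0,0,0,0,0,0]

```text
time_s: 14.4
eef_pos: [0.6047, -0.0312, 0.1839]
eef_rot: [-0.003, 0.875, 0.484, -0.002]
wrist_force: [-6.5, 6.6, 3.0]
opening: 0.005
grasp_force: 4.1
```

```bash
python3 - <<'E'
from h import *
arc([58])
arms()
E
```

```text
14.4 [ 0.6047 -0.0312  0.1839] r,ang 0.0391 62.2 F [-6.5  6.6  3. ] q6 0.31
58 [ -1.    2.7 -34.1] [-0.006  0.    -0.001]
arms at 24.0 144.0 264.0 pts 279 plate z 0.2068
```

The plate turned 20°: the arms are now at 24/144/264°, with the notch at 264°. About 116° remain.

play_rows:
  xyz:
    - [-0.1,2.7,0]
    - [-0.4,5.4,0]
    - [-0.9,8.1,0]
    - [-1.5,10.8,0]
    - [-2.4,13.3,0]
    - [-3.4,15.9,0]
    - [-4.6,18.3,0]
    - [-5.9,20.7,0]
    - [-7.4,22.9,0]
    - [-9.1,25.1,0]
  rot:
    - [0,0,0.07]
    - [0,0,0.14]
    - [0,0,0.209]
    - [0,0,0.279]
    - [0,0,0.349]
    - [0,0,0.419]
    - [0,0,0.489]
    - [0,0,0.559]
    - [0,0,0.628]
    - [0,0,0.698]
  grip: [0,0,0,0,0,0,0,0,0,0]

```text
time_s: 15.7
eef_pos: [0.622, -0.0521, 0.184]
eef_rot: [-0.002, 0.988, 0.155, -0.001]
wrist_force: [-1.6, 7.8, 1.1]
opening: 0.0
grasp_force: 3.1
```

```bash
python3 - <<'E'
from h import *
arc([18])
arms()
E
```

```text
15.7 [ 0.622  -0.0521  0.184 ] r,ang 0.0381 21.1 F [-1.6  7.8  1.1] q6 0.98
18 [ -0.1   1.9 -34. ] [-0.004  0.002 -0.002]
arms at 104.0 224.0 344.0 pts 280 plate z 0.2069
```

play_rows:
  xyz:
    - [-0.1,2.7,0]
    - [-0.4,5.4,0]
    - [-0.9,8.1,0]
    - [-1.5,10.8,0]
    - [-2.4,13.3,0]
    - [-3.4,15.9,0]
    - [-4.6,18.3,0]
    - [-5.9,20.7,0]
    - [-7.4,22.9,0]
    - [-9.1,25.1,0]
  rot:
    - [0,0,0.07]
    - [0,0,0.14]
    - [0,0,0.209]
    - [0,0,0.279]
    - [0,0,0.349]
    - [0,0,0.419]
    - [0,0,0.489]
    - [0,0,0.559]
    - [0,0,0.628]
    - [0,0,0.698]
  grip: [0,0,0,0,0,0,0,0,0,0]

```text
time_s: 17.0
eef_pos: [0.622, -0.0797, 0.184]
eef_rot: [-0.001, 0.981, -0.192, -0.001]
wrist_force: [1.2, 4.2, -2.0]
opening: 0.003
grasp_force: 1.9
```

```bash
python3 - <<'E'
from h import *
arc([-22])
arms()
E
```

```text
17.0 [ 0.622  -0.0797  0.184 ] r,ang 0.0381 -21.3 F [ 1.2  4.2 -2. ] q6 1.64
-22 [ -0.2   0.4 -34. ] [-0.001  0.002 -0.002]
arms at 64.0 184.0 304.0 pts 264 plate z 0.2073
```

play_rows:
  xyz:
    - [-0.1,2.7,0]
    - [-0.4,5.4,0]
    - [-0.8,7.8,0]
    - [-1.2,9.5,0]
    - [-1.6,11,0]
    - [-2,12.4,0]
    - [-2.5,13.7,0]
    - [-3,14.9,0]
    - [-3.5,16.1,0]
    - [-4,17.1,0]
  rot:
    - [0,0,0.07]
    - [0,0,0.14]
    - [0,0,0.202]
    - [0,0,0.246]
    - [0,0,0.286]
    - [0,0,0.324]
    - [0,0,0.359]
    - [0,0,0.392]
    - [0,0,0.425]
    - [0,0,0.454]
  grip: [0,0,0,0,0,0,0,0,0,0]

```text
time_s: 18.3
eef_pos: [0.6123, -0.0952, 0.1854]
eef_rot: [0.0, 0.913, -0.408, 0.0]
wrist_force: [3.4, 1.4, -2.9]
opening: 0.003
grasp_force: 1.9
```

```bash
python3 - <<'E'
from h import *
arc([-48])
arms()
E
```

```text
18.3 [ 0.6123 -0.0952  0.1854] r,ang 0.0391 -48.8 F [ 3.4  1.4 -2.9] q6 2.07
-48 [ -1.1  -0.5 -32.6] [-0.    -0.    -0.002]
arms at 38.0 158.0 278.0 pts 194 plate z 0.2074
```

play_rows:
  xyz:
    - [0,0.7,0]
    - [0,1.4,0]
    - [-0.1,2.1,0]
    - [-0.1,2.8,0]
    - [-0.2,3.4,0]
    - [-0.2,4.1,0]
    - [-0.3,4.8,0]
    - [-0.4,5.4,0]
    - [-0.5,6.1,0]
    - [-0.5,6.1,0]
  rot:
    - [0,0,0.017]
    - [0,0,0.035]
    - [0,0,0.052]
    - [0,0,0.07]
    - [0,0,0.087]
    - [0,0,0.105]
    - [0,0,0.122]
    - [0,0,0.14]
    - [0,0,0.157]
    - [0,0,0.157]
  grip: [0,0,0,0,0,0,0,0,0,0]

```text
time_s: 19.6
eef_pos: [0.6073, -0.0988, 0.1854]
eef_rot: [0.0, 0.879, -0.477, -0.0]
wrist_force: [3.0, -0.3, -1.3]
opening: -0.0
grasp_force: 1.4
```

```bash
python3 - <<'E'
from h import *
arc([-57])
arms()
E
```

```text
19.6 [ 0.6073 -0.0988  0.1854] r,ang 0.039 -57.8 F [ 3.  -0.3 -1.3] q6 2.21
-57 [ -1.   -0.5 -32.6] [ 0.     0.    -0.001]
arms at 29.0 149.0 269.0 pts 161 plate z 0.2074
```

play_rows:
  xyz:
    - [0,0.3,0]
    - [0,0.6,0]
    - [0,0.9,0]
    - [0,1.2,0]
    - [0,1.5,0]
    - [0,1.8,0]
    - [-0.1,2.1,0]
    - [-0.1,2.4,0]
    - [-0.1,2.7,0]
    - [-0.1,2.7,0]
  rot:
    - [0,0,0.009]
    - [0,0,0.017]
    - [0,0,0.026]
    - [0,0,0.035]
    - [0,0,0.044]
    - [0,0,0.052]
    - [0,0,0.061]
    - [0,0,0.065]
    - [0,0,0.07]
    - [0,0,0.07]
  grip: [0,0,0,0,0,0,0,0,0,0]

```text
time_s: 20.9
eef_pos: [0.6053, -0.1001, 0.1855]
eef_rot: [-0.0, 0.861, -0.508, 0.0]
wrist_force: [3.2, -1.4, -1.9]
opening: -0.002
grasp_force: 1.9
```

```bash
python3 - <<'E'
from h import *
arc([-61])
c,P=arms()
q=P.reshape(-1,3);d=q[:,:2]-C;r=np.hypot(*d.T);m=(r<.054)&(q[:,2]>.202)&(q[:,2]<.213);A=np.c_[d[m],np.ones(m.sum())]
s=np.linalg.lstsq(A,q[m,2],rcond=None)[0];print('tilt deg',np.degrees(s[:2]),'z',s[2])
E
```

```text
20.9 [ 0.6053 -0.1001  0.1855] r,ang 0.0391 -61.3 F [ 3.2 -1.4 -1.9] q6 2.28
-61 [ -1.1  -0.2 -32.5] [-0.    -0.    -0.001]
arms at 25.0 145.0 265.0 pts 144 plate z 0.2071
tilt deg [ 0.3341427  -0.10110789] z 0.20681805653988808
```

```bash
cat > t.py <<'E'
from h import *
def ana(P,col,Cs,lab):
    q=P.reshape(-1,3);d=q[:,:2]-Cs;r=np.hypot(*d.T);th=np.degrees(np.arctan2(d[:,1],d[:,0]))
    m=(r>.02)&(r<.054)&(q[:,2]>.201)&(q[:,2]<.213)
    f=lambda a:sum(((abs(r[m]*np.sin(np.radians(th[m]-a-k)))<.009)&(np.cos(np.radians(th[m]-a-k))>0)).sum() for k in(0,120,240))
    S=[(f(a),a) for a in np.arange(0,120,.5)];b=max(S)[0];aa=[a for s,a in S if s>=b-1];best=np.mean(aa)
    m2=(r<.063)&(q[:,2]>.202)&(q[:,2]<.213);A=np.c_[d[m2],np.ones(m2.sum())]
    for _ in range(3):
        s=np.linalg.lstsq(A,q[m2,2],rcond=None)[0];e=abs(A@s-q[m2,2]);k=e<.0025;i=np.flatnonzero(m2)[k];m2=np.zeros(len(q),bool);m2[i]=1;A=A[k]
    print(lab,'arms',best,min(aa),max(aa),'n',m.sum(),'grad mm/60mm',(s[:2]*60).round(2),'z',s[2].round(4),len(A))
Cs=C+[.001,-.0008]
D=np.load('side0.npz');ana(D['P'],D['c'],Cs,'init')
D=np.load('top0.npz');ana(D['P'],D['c'],C-[.001,-.0008],'init top')
c,P=snap('side');ana(P,c['color'],Cs,'now')
a=rectify(c['color'],c['camera_matrix'],c['extrinsics'],Cs,.206);b=rectify(np.load('side0.npz')['c'],c['camera_matrix'],c['extrinsics'],Cs,.206)
for k,im in(('now',a),('init',b)):
    h=cv2.cvtColor(im,cv2.COLOR_RGB2HSV);yy,xx=np.nonzero((h[...,1]>100)&(h[...,0]>12)&(h[...,0]<35));print(k,'brass',len(xx),np.degrees(np.arctan2(200-yy.mean(),xx.mean()-200)),np.hypot(xx.mean()-200,yy.mean()-200)/2)
cv2.imwrite('pics/now.png',cv2.convertScaleAbs(cv2.resize(a,(560,560)),alpha=1.5)[:,:,::-1])
E
python3 t.py
```

```text
init arms 47.833333333333336 47.0 48.5 n 273 grad mm/60mm [-2.46  0.24] z 0.2073 543
init top arms 47.5 47.0 48.0 n 213 grad mm/60mm [-2.51  0.34] z 0.2075 429
now arms 25.5 25.5 25.5 n 151 grad mm/60mm [ 0.36 -0.5 ] z 0.2063 325
now brass 652 149.28604224435685 70.49776747382515
init brass 469 149.5180599758604 73.29300549449457
```

View pics/now.png

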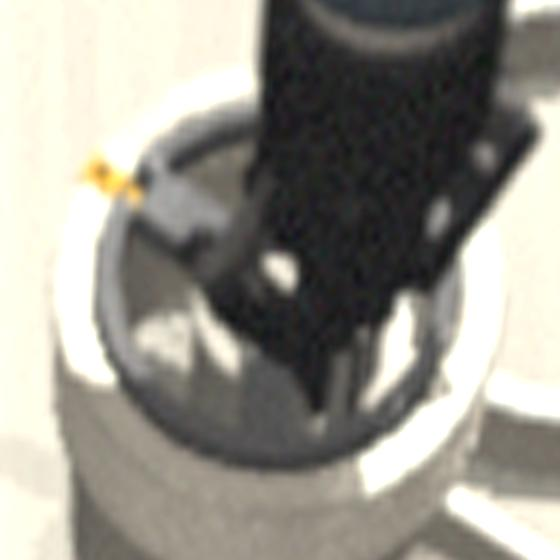

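The plate is now level (the tilt went from 2.5 mm to about 0 mm per 60 mm) with its top at +6 mm. The notch sits at the brass key at (140,185), so it has dropped in. I'll back off, lift out and go over the hub.

play_rows:
  xyz:
    - [0,-1.5,0]
    - [0,-3.5,0]
    - [0,-3.5,-2]
    - [0,-3.5,-6]
    - [0,-3.5,-12]
    - [0,-3.5,-18]
    - [0,-3.5,-24]
    - [0,-3.5,-30]
    - [0,-3.5,-30]
    - [0,-3.5,-30]
  rot:
    - [0,0,0]
    - [0,0,0]
    - [0,0,0]
    - [0,0,0]
    - [0,0,0]
    - [0,0,0]
    - [0,0,0]
    - [0,0,0]
    - [0,0,0]
    - [0,0,0]
  grip: [0,0,0,0,0,0,0,0,0,0]

```text
time_s: 22.25
eef_pos: [0.608, -0.0983, 0.2152]
eef_rot: [0.0, 0.861, -0.508, -0.0]
wrist_force: [-0.2, 0.0, -0.7]
opening: -0.002
grasp_force: 0.0
```

```bash
python3 t.py; python3 - <<'E'
from h import *
o,p,R=pose();print(o['time_s'],p,o['wrist_force'])
for z in(.215,.195): print(delta(p,R,np.r_[C,z],R))
E
```

```text
init arms 47.833333333333336 47.0 48.5 n 273 grad mm/60mm [-2.46  0.24] z 0.2073 543
init top arms 47.5 47.0 48.0 n 213 grad mm/60mm [-2.51  0.34] z 0.2075 429
now arms 25.5 25.5 25.5 n 162 grad mm/60mm [ 0.01 -0.1 ] z 0.2065 395
now brass 649 149.30660540055084 70.47705797588412
init brass 469 149.5180599758604 73.29300549449457
22.3 [ 0.60796294 -0.09834756  0.21506921] [-0.45123144  0.40648184  0.52124561]
(array([-38.9,   3. ,   0.1]), array([0., 0., 0.]))
(array([-38.9,   3. ,  20.1]), array([0., 0., 0.]))
```

Still level and matched after lifting out. Now to the hub centre and down to just above it.

play_rows:
  xyz:
    - [-13,1,0]
    - [-26,2,0]
    - [-39,3,0]
    - [-39,3,0]
    - [-39,3,5]
    - [-39,3,10]
    - [-39,3,14]
    - [-39,3,17]
    - [-39,3,19]
    - [-39,3,19]
  rot:
    - [0,0,0]
    - [0,0,0]
    - [0,0,0]
    - [0,0,0]
    - [0,0,0]
    - [0,0,0]
    - [0,0,0]
    - [0,0,0]
    - [0,0,0]
    - [0,0,0]
  grip: [0,0,0,0,0,0,0,0,0,0]

```text
time_s: 23.55
eef_pos: [0.5867, -0.0659, 0.197]
eef_rot: [0.0, 0.861, -0.508, 0.0]
wrist_force: [-1.8, 0.4, 3.9]
opening: 0.001
grasp_force: 1.9
```

play_rows:
  xyz:
    - [0,0,1]
    - [0,0,2]
    - [0,0,3]
    - [0,0,4]
    - [0,0,5]
    - [0,0,6]
    - [0,0,7]
    - [0,0,7.5]
    - [0,0,7.5]
    - [0,0,7.5]
  rot:
    - [0,0,0]
    - [0,0,0]
    - [0,0,0]
    - [0,0,0]
    - [0,0,0]
    - [0,0,0]
    - [0,0,0]
    - [0,0,0]
    - [0,0,0]
    - [0,0,0]
  grip: [0,0,0,0,0,0,0,0,0,0]

```text
time_s: 24.8
eef_pos: [0.5868, -0.0659, 0.1912]
eef_rot: [0.0, 0.862, -0.508, 0.001]
wrist_force: [-7.2, 0.5, 13.7]
opening: -0.006
grasp_force: 6.8
```

```bash
sed -i 's/q\[:,2\]>.201)&/q[:,2]>.196)\&/; s/q\[:,2\]>.202)&/q[:,2]>.196)\&/' t.py; python3 t.py|grep now; python3 - <<'E'
from h import *
o,p,R=pose();print(o['time_s'],p,o['wrist_force'],o['torque'])
E
```

```text
now arms 25.5 25.5 25.5 n 209 grad mm/60mm [ 0.24 -0.3 ] z 0.201 435
now brass 924 149.88626684901757 67.3723924670911
24.85 [ 0.58683965 -0.06594507  0.19118509] [-6.28868477  1.2539936  13.55500549] [ 0.14697047  1.11648198 -0.00293357]
```

The plate followed down, its top now at about 0.201. I'll press a little further to make sure it is seated.

play_rows:
  xyz:
    - [0,0,0.7]
    - [0,0,1.4]
    - [0,0,2]
    - [0,0,2.6]
    - [0,0,3.2]
    - [0,0,3.8]
    - [0,0,4.3]
    - [0,0,4.8]
    - [0,0,4.8]
    - [0,0,4.8]
  rot:
    - [0,0,0]
    - [0,0,0]
    - [0,0,0]
    - [0,0,0]
    - [0,0,0]
    - [0,0,0]
    - [0,0,0]
    - [0,0,0]
    - [0,0,0]
    - [0,0,0]
  grip: [0,0,0,0,0,0,0,0,0,0]

```text
time_s: 26.1
eef_pos: [0.5872, -0.066, 0.1906]
eef_rot: [0.0, 0.862, -0.508, 0.002]
wrist_force: [-18.2, 3.9, 36.5]
opening: -0.003
grasp_force: 18.3
```

```bash
python3 t.py|grep now; python3 - <<'E'
from h import *
o,p,R=pose();print(o['time_s'],p,o['wrist_force'],o['torque'])
E
```

```text
now arms 25.5 25.5 25.5 n 209 grad mm/60mm [-0.04 -0.09] z 0.2011 436
now brass 930 149.9202610040858 67.41176222445529
26.15 [ 0.58718746 -0.06598501  0.19059665] [-18.36325672   3.26058379  36.39795003] [ 0.46269489  2.9390898  -0.12863796]
```

At 36 N there was no further travel, and the plate is level: it is on its seat. I'll take the hand away.

play_rows:
  xyz:
    - [0,0,-2]
    - [0,0,-4]
    - [0,0,-7]
    - [0,0,-12]
    - [0,0,-20]
    - [0,0,-40]
    - [0,0,-70]
    - [0,0,-110]
    - [0,0,-150]
    - [0,0,-190]
  rot:
    - [0,0,0]
    - [0,0,0]
    - [0,0,0]
    - [0,0,0]
    - [0,0,0]
    - [0,0,0]
    - [0,0,0]
    - [0,0,0]
    - [0,0,0]
    - [0,0,0]
  grip: [0,0,0,0,0,0,0,0,0,0]

```text
time_s: 27.4
eef_pos: [0.5866, -0.0657, 0.3756]
eef_rot: [-0.0, 0.861, -0.508, 0.0]
wrist_force: [0.6, -0.7, -0.3]
opening: -0.002
grasp_force: 0.0
```

play_rows:
  xyz:
    - [0,0,-10]
    - [0,0,-10]
    - [0,0,-10]
    - [0,0,-10]
    - [0,0,-10]
    - [0,0,-10]
    - [0,0,-10]
    - [0,0,-10]
    - [0,0,-10]
    - [0,0,-10]
  rot:
    - [0,0,0]
    - [0,0,0]
    - [0,0,0]
    - [0,0,0]
    - [0,0,0]
    - [0,0,0]
    - [0,0,0]
    - [0,0,0]
    - [0,0,0]
    - [0,0,0]
  grip: [0,0,0,0,0,0,0,0,0,0]

```text
time_s: 28.65
eef_pos: [0.5866, -0.0657, 0.3841]
eef_rot: [0.0, 0.861, -0.508, 0.0]
wrist_force: [0.3, 0.6, -0.6]
opening: -0.004
grasp_force: 0.0
```

```bash
python3 t.py|grep now; python3 - <<'E'
from h import *
o,p,R=pose();print(o['time_s'],p,o['wrist_force'])
c,P=snap('side','fin.png')
q=P.reshape(-1,3);r=np.hypot(*(q[:,:2]-C-[.001,-.0008]).T)
for a,b in((0,.017),(.058,.064),(.070,.079)):
    m=(r>a)&(r<b)&(q[:,2]>.193)&(q[:,2]<.212);print(a,m.sum(),np.median(q[m,2]).round(4))
E
```

```text
now arms 25.5 25.5 25.5 n 254 grad mm/60mm [ 0.15 -0.47] z 0.2007 570
now brass 915 150.0315517729431 67.44904323315176
28.7 [ 0.58663328 -0.06571808  0.3841201 ] [0.33418016 0.17447473 0.1076513 ]
0 106 0.2001
0.058 317 0.2009
0.07 547 0.2009
```

View pics/fin.png

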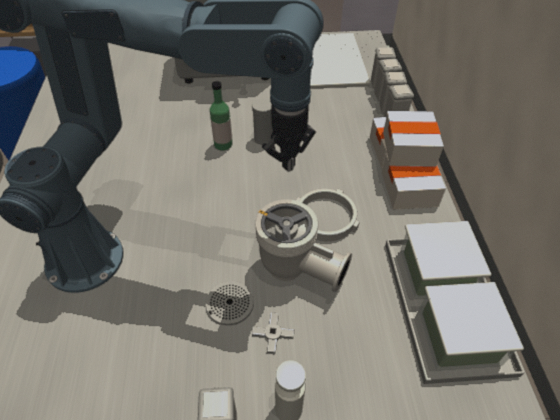

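The final view shows the plate flush in the mouth at (287,225), with plate and rim both at z≈0.2009. The other parts are where they were and the hand is clear, so I'm handing in.

```bash
python3 -c "
from bench import ctrl
print(ctrl.hand_in())"
```

```text
the job is handed in; nothing more can be done
None
```

The stuffing plate is turned onto its key and pressed fully home, level and flush with the rim. The hand is clear, the other parts were not touched, and the job was handed in at about 29 s.

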